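Find the tray that nests in the slanted rack

ROBOT

A 6-joint arm with a two-finger parallel gripper is mounted at the origin on the work surface; the furniture and walls round the work are solid. World frame = base frame: x ahead of the robot, y to its left, z up, the work surface at z = 0. Lengths are in mm, angles in rad, forces in N, time in s.
With the tool pointing down it reaches from about 350 to 975 mm from the base axis. Payload 7.1 kg.
Tool frame: the origin (TCP) lies between the finger pads; the fingertips stand 19 mm ahead of it and the grasp point (between the pads) is the TCP (ctrl.tcp_to_tips is the distance from the TCP to the fingertips, in mm); z points along the fingers, y is the line along which they close (so a half turn about z gives the same grasp; the last joint's range is limited). The gripper opens to 88 mm and grips with 3 to 60 N. Pads are 20 mm wide; open, the fingers measure 115 mm over their backs; the gripper's body (75 mm by 178 mm) begins 61 mm behind the grasp point.
Start: joints at [1.143, 0.423, 1.63, -0, 1.089, -0.019], TCP at [248.41, 573.496, 241.675] pointing down, gripper open.
Joint ranges: [-3, 3], [-0.9, 2.11], [0.09, 2.58], [-1.31, 4.45], [0.11, 2.69], [-2.54, 2.54]. Speed limits (rad/s): [2.39, 2.39, 3.01, 3.14, 3.14, 3.14].

INTERFACE

Orientations are given as a rotation vector (axis times angle).
In Python, from workcell import status, optics, ctrl gives the robot as it stands. The module is installed in compiled form; this text tells all that it offers.
- The arm moves only by the shell command python3 -m inch 'ROWS'. ROWS is JSON, a list that holds one entry, the list of rows, each a list of 7 numbers: the shift along the tool's x, y, z in mm, then the turn, a rotation vector about the tool's x, y, z in rad, then the opening in per cent of the stroke, from 0 (shut) to 100 (fully open). A call has 1 to 20 rows; each row is the pose to reach, as a shift and turn from the pose commanded when the call began, along the tool's axes at that moment; what a row does not reach only later rows make up. A row lasts 1/10 s, in which the tool goes at most 50 mm and 8.59 degrees, less where a joint would pass 70% of its speed; a pose out of reach is approached as far as the arm can. A call with a gripper value outside its range is refused whole. The fingers move at their own pace and stop on an object; the grip force is fixed at half the most. Time passes only in rows, so rows that repeat a pose let the fingers close. It gives the time, the measured TCP pose, the force, the opening and the grip force at its end, in the units of the state.
- status.get_obs(): the state, without advancing time (a new reading comes with each control period).
- optics.get_image(name): name is "scene" or "side" or "wrist"; returns a dict with "frame" (420x560x3 uint8, red, green, blue), "fx", "fy", "cx", "cy" (pixels), "rvec" (rotation vector, rad) and "tvec" (3), from world to camera coordinates, as OpenCV has them; the wrist camera has in their place "hand_eye" (4x4, takes a point from camera to tool coordinates, whose origin is the TCP and whose axes are the flange's). Camera axes: x right, y down, z forward; pixel columns grow to the right and rows downward; lengths in mm; the calibration is good to about 2 mm. A picture is of the moment at which its call begins: read the wrist's pose just before it. There is no depth.
- ctrl.close_job(): hands the job in; it is judged then, once.
The state is a dict: "t": time; "qpos": joint angles; "qvel": joint speeds; "joint_torque": joint torques, N m; "ee_pos": TCP position; "orientation": TCP orientation; "ft_force": force on the tool from outside, world axes, zero at the start; "moment": the same for the moment, N m; "width": finger opening in mm; "grasp_force": force on a finger pad.
Only numpy, scipy, OpenCV 4.12 (cv2) and the standard library are available. Lean on these libraries where they do the work, as an engineer would, in place of code of your own. Each camera call takes 0.05 s, during which the arm holds its last target. There are 200 camera calls.

TASK

One of the three plywood trays nests inside the slanted rack's open box; the other two are a little too long or too wide. Find out which by trying them, seat it fully home in the box, and leave the other two standing upright on the bench, without disturbing the other things lying about.

Things in the scene. Friction and masses are not known exactly. Their poses are not given: they have to be found in the camera images.
- tray_a: open plywood tray, walls 45 mm high, 5 mm thick; a divider along its x rises mid-length to a handle 12 mm thick (along y), 40 mm long, top 85 mm over the underside. The three look alike; outside length x by width y: one 84x62 mm (fits), one 92x62, one 84x70; which one this is, is not known. Origin: centre of underside; z up. 0.1 to 0.25 kg. Half a turn makes no difference
- tray_b: open plywood tray, walls 45 mm high, 5 mm thick; a divider along its x rises mid-length to a handle 12 mm thick (along y), 40 mm long, top 85 mm over the underside. The three look alike; outside length x by width y: one 84x62 mm (fits), one 92x62, one 84x70; which one this is, is not known. Origin: centre of underside; z up. 0.1 to 0.25 kg. Half a turn makes no difference
- tray_c: open plywood tray, walls 45 mm high, 5 mm thick; a divider along its x rises mid-length to a handle 12 mm thick (along y), 40 mm long, top 85 mm over the underside. The three look alike; outside length x by width y: one 84x62 mm (fits), one 92x62, one 84x70; which one this is, is not known. Origin: centre of underside; z up. 0.1 to 0.25 kg. Half a turn makes no difference
- bay: open wooden box of the slanted rack, fixed: inside 88 (x) x 66 (y) x 40 mm deep, top 6 mm flared outward, walls 6 mm. Leans 30 degrees to its front: z, straight out of the mouth, points up and frontward; x rises to the back; y is level. Origin: centre of inner floor, 42 mm over the bench. A nested tray's underside lies on this floor, tray x along box x, its rim 5 mm out of the mouth
- beech_offcut: beech offcut 44 x 111 x 31 mm; a bystander, not to be disturbed; origin at the centre of its underside
- sanding_block: brown sanding block 106 x 66 x 31 mm; a bystander, not to be disturbed; origin at the centre of its underside
- masking_tape: roll of masking tape, 104 mm across, 24 mm high; a bystander, not to be disturbed; origin at the centre of its underside
- combi_pliers: red-handled pliers, 180 x 56 x 12 mm; a bystander, not to be disturbed; origin at the centre of its underside
- screwdriver_yellow: yellow screwdriver, 200 mm long; a bystander, not to be disturbed; origin at the centre of its underside
- spring_clamp_orange: orange spring clamp, 137 x 60 x 22 mm; a bystander, not to be disturbed; origin at the centre of its underside
Things that resemble listed ones, but are neither listed nor needed, are in the scene too. What is shaped like the tray_a but purple is not meant.

How it is judged (in metres and radians):
At the end, for the whole second after the job is handed in: One tray (only the right one can) lies home in the slanted box: underside within 4 mm of its inner floor, within 5 mm of its centre each way, square to it (0.08 rad). The other two stand upright (0.08 rad) on the bench (underside within 6 mm of it). All three are at rest (((x of tray_a in the frame of bay between -0.005 and 0.005 m and y of tray_a in the frame of bay between -0.005 and 0.005 m and z of tray_a in the frame of bay between -0.004 and 0.004 m and angle between the z axis of tray_a and the z axis of bay, either way round below 0.08 rad and angle between the x axis of tray_a and the x axis of bay, either way round below 0.1 rad and angle between each of tray_b, tray_c's own z axis and vertical below 0.08 rad and height (world z) of tray_b between -0.006 and 0.006 m and height (world z) of tray_c between -0.006 and 0.006 m) or (x of tray_b in the frame of bay between -0.005 and 0.005 m and y of tray_b in the frame of bay between -0.005 and 0.005 m and z of tray_b in the frame of bay between -0.004 and 0.004 m and angle between the z axis of tray_b and the z axis of bay, either way round below 0.08 rad and angle between the x axis of tray_b and the x axis of bay, either way round below 0.1 rad and angle between each of tray_a, tray_c's own z axis and vertical below 0.08 rad and height (world z) of tray_a between -0.006 and 0.006 m and height (world z) of tray_c between -0.006 and 0.006 m) or (x of tray_c in the frame of bay between -0.005 and 0.005 m and y of tray_c in the frame of bay between -0.005 and 0.005 m and z of tray_c in the frame of bay between -0.004 and 0.004 m and angle between the z axis of tray_c and the z axis of bay, either way round below 0.08 rad and angle between the x axis of tray_c and the x axis of bay, either way round below 0.1 rad and angle between each of tray_a, tray_b's own z axis and vertical below 0.08 rad and height (world z) of tray_a between -0.006 and 0.006 m and height (world z) of tray_b between -0.006 and 0.006 m)) and linear speed of each of tray_a, tray_b, tray_c below 0.02 m/s); the robot touches nothing.
It fails at once if a bystander was shifted by more than 40 mm (distance of any of beech_offcut, sanding_block, masking_tape, combi_pliers, screwdriver_yellow, spring_clamp_orange from where it was at the start of the episode above 0.04 m).
It also fails if it takes over 72 s, if anything falls off the work surface, if the arm or the gripper's body presses on something with over 40 N, if the wrist force passes 120 N, or if a joint passes its speed limit or range.

## Working session

There is one attempt and no reset: what is moved stays moved. The work goes in short steps, Python scripts to look and compute and a shell command to move; the robot and the scene stay as the last step left them, time stands still between calls to the robot, and variables do not carry over. Pictures are saved under pics/ and viewed, at most 10 in all, crops included, and the job is handed in when it is done.

```bash
mkdir -p pics; python3 - <<'E'
from workcell import status, optics, ctrl
import cv2,numpy as np
o=status.get_obs();print(o)
for n in("scene","side"):
    d=optics.get_image(n);cv2.imwrite(f"pics/{n}0.png",d["frame"][:,:,::-1])
    R=cv2.Rodrigues(np.array(d["rvec"],float))[0];print(n,d["fx"],d["cx"],d["cy"],-R.T@np.array(d["tvec"]).ravel(),R[2])
d=optics.get_image("wrist");print(d["hand_eye"])
E
```

```text
{'t': 0.0, 'qpos': array([ 1.14299064e+00,  4.23820811e-01,  1.63069488e+00,  4.62776211e-06,
        1.08859190e+00, -1.90323514e-02]), 'qvel': array([ 0.00077756,  0.00059789,  0.00094131,  0.00050259, -0.00152603,
       -0.00054314]), 'joint_torque': array([ 2.38118606e-03, -5.44622970e+01, -2.73671454e+01,  6.46166294e-02,
        2.28860078e-02, -1.74613501e-04]), 'ee_pos': array([248.20169023, 573.02654039, 240.91226226]), 'orientation': array([-6.37572670e-01, -3.07586835e+00,  2.31883400e-03]), 'ft_force': array([-0.0825239 , -0.29757781,  1.14426863]), 'moment': array([ 0.01153742, -0.0551559 , -0.02539337]), 'grasp_force': 0.0, 'width': 87.67628983815959}
scene 409.85316313686764 284.49140130119224 214.89011401047068 [ 190.25887263 -666.53679937  788.71199701] [ 0.37021904  0.58247004 -0.72364806]
side 464.83341877954246 272.09960943245727 209.0320188983246 [ -107.27711518 -1142.61655591   708.1684701 ] [ 0.45569926  0.75506082 -0.47140359]
[[-1.35860852e-03 -9.57325276e-01 -2.89009463e-01  7.85032367e+01]
 [ 9.99999056e-01 -1.24106260e-03 -5.89969044e-04  4.32230310e-02]
 [ 2.06113442e-04 -2.89009992e-01  9.57326058e-01 -1.42762916e+02]
 [ 0.00000000e+00  0.00000000e+00  0.00000000e+00  1.00000000e+00]]
```

View pics/scene0.png

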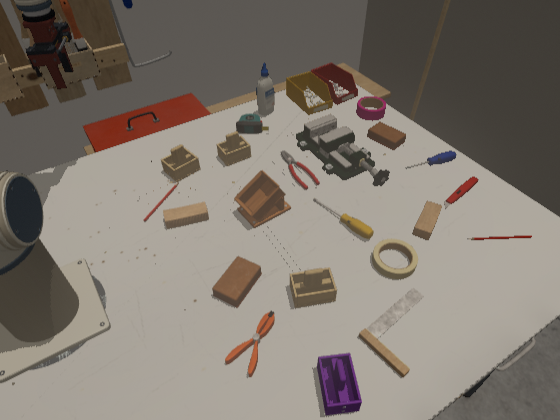

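View pics/side0.png

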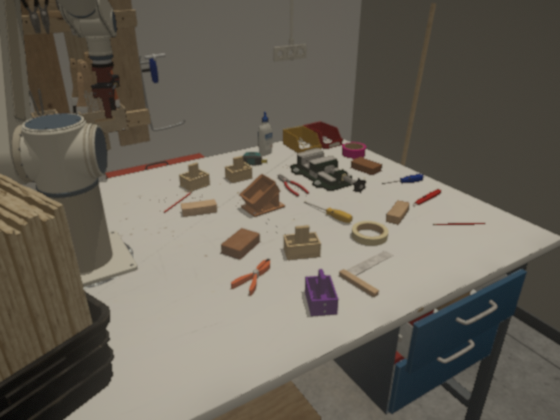

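The scene view shows three plywood trays, at (181,162), (234,149) and (313,287). The slanted box is at (263,198). There is a purple lookalike at (338,382), which is not meant. Other plywood or brown things that could be confused with them are the offcuts at (186,214) and (428,219) and the brown blocks at (237,280) and (386,134). The boxes at (309,92) and (333,82) are coloured, so they aren't trays.

```bash
cat > h.py <<'E'
from workcell import status, optics, ctrl
import cv2,numpy as np
from scipy.spatial.transform import Rotation as Ro
def cam(n):
    o=status.get_obs(); d=optics.get_image(n)
    if n=="wrist":
        T=np.eye(4);T[:3,:3]=Ro.from_rotvec(o["orientation"]).as_matrix();T[:3,3]=o["ee_pos"];M=T@np.array(d["hand_eye"])
    else:
        M=np.eye(4);R=cv2.Rodrigues(np.array(d["rvec"],float))[0];M[:3,:3]=R.T;M[:3,3]=-R.T@np.array(d["tvec"]).ravel()
    d["M"]=M;return d
def ray(d,p):
    p=np.atleast_2d(p).astype(float)
    v=np.c_[(p[:,0]-d["cx"])/d["fx"],(p[:,1]-d["cy"])/d["fy"],np.ones(len(p))]@d["M"][:3,:3].T
    return d["M"][:3,3],v
def onz(d,p,z):
    c,v=ray(d,p);return c+v*((z-c[2])/v[:,2])[:,None]
def pix(d,P):
    q=(np.atleast_2d(P)-d["M"][:3,3])@d["M"][:3,:3];return q[:,:2]/q[:,2:]*[d["fx"],d["fy"]]+[d["cx"],d["cy"]]
def go(pos,R):   # R matrix; rows' shift & turn
    o=status.get_obs();R0=Ro.from_rotvec(o["orientation"]).as_matrix()
    t=np.r_[R0.T@(np.array(pos)-o["ee_pos"])];r=Ro.from_matrix(R0.T@R).as_rotvec()
    print("row",t.round(1),r.round(3),"dist",round(np.linalg.norm(t)),"deg",round(np.degrees(np.linalg.norm(r)),1))
def down(yaw): # tool y (closing line) at world angle yaw, z down
    y=np.array([np.cos(yaw),np.sin(yaw),0]);z=np.array([0,0,-1.]);return np.c_[np.cross(y,z),y,z]
def save(d,n,s=1,box=None):
    f=d["frame"][:,:,::-1]
    if box: f=f[box[1]:box[3],box[0]:box[2]]
    cv2.imwrite(f"pics/{n}.png",cv2.resize(f,None,fx=s,fy=s,interpolation=cv2.INTER_CUBIC))
E
python3 - <<'E'
from h import *
d=cam("scene")
for n,p,z in[("a?",(181,160),30),("b?",(234,147),30),("c?",(313,285),30),("bay",(263,198),50),("tape",(395,258),12),("sand",(237,280),15),("beech",(186,214),15),("clamp",(250,342),10),("driver",(345,218),10),("pliers",(300,170),5),("gray",(340,150),20),("purple",(338,382),20),("drill",(250,125),20),("bottle",(265,100),60)]:
    print(n,onz(d,p,z)[0].round())
print(down(0)@np.eye(3), Ro.from_rotvec(status.get_obs()["orientation"]).as_matrix().round(3))
save(d,"crop",3,(150,120,350,310))
E
```

```text
a? [444. 298.  30.]
b? [604. 268.  30.]
c? [ 516. -269.   30.]
bay [554.   9.  50.]
tape [ 731. -304.   12.]
sand [ 385. -156.   15.]
beech [372. 100.  15.]
clamp [ 337. -301.   10.]
driver [ 715. -135.   10.]
pliers [729.  93.   5.]
gray [873.  90.  20.]
purple [ 434. -464.   20.]
drill [709. 357.  20.]
bottle [797. 404.  60.]
[[ 0.  1.  0.]
 [ 1.  0.  0.]
 [ 0.  0. -1.]] [[-0.918  0.397 -0.   ]
 [ 0.397  0.918 -0.001]
 [ 0.    -0.001 -1.   ]]
```

View pics/crop.png

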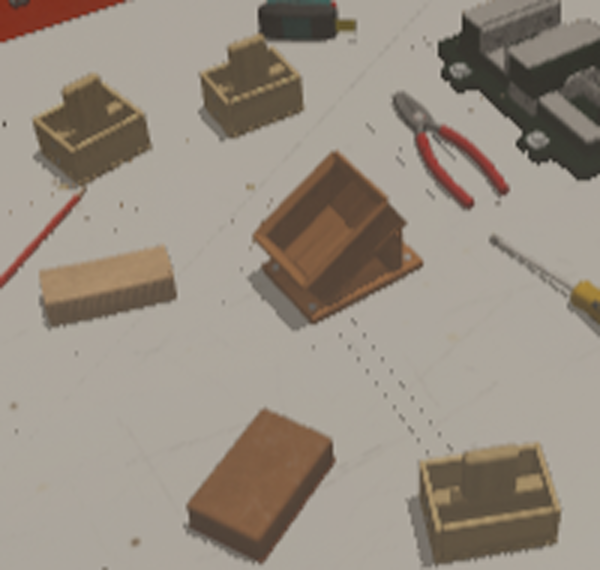

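The crop confirms three plywood trays and the red-brown box. The box opens to the lower left, with its lower mouth edge at about crop (285,260) and its upper edge at about (370,185). I'll look at the two left trays with the wrist camera next.

```bash
python3 - <<'E'
from h import *
R0=Ro.from_rotvec(status.get_obs()["orientation"]).as_matrix()
go((510,270,270),R0)
E
```

```text
row [-360.7 -174.2  -28.6] [0. 0. 0.] dist 402 deg 0.0
```

```bash
python3 -m inch '[[[-361,-174,-29,0,0,0,100],[-361,-174,-29,0,0,0,100],[-361,-174,-29,0,0,0,100],[-361,-174,-29,0,0,0,100],[-361,-174,-29,0,0,0,100],[-361,-174,-29,0,0,0,100],[-361,-174,-29,0,0,0,100],[-361,-174,-29,0,0,0,100],[-361,-174,-29,0,0,0,100],[-361,-174,-29,0,0,0,100],[-361,-174,-29,0,0,0,100],[-361,-174,-29,0,0,0,100],[-361,-174,-29,0,0,0,100]]]'; python3 - <<'E'
from h import *
import pickle
d=cam("wrist");pickle.dump(d,open("w1.pkl","wb"));save(d,"w1",1.4);print(d["fx"])
E
```

```text
t: 1.5
ee_pos: [509.6, 271.4, 270.6]
orientation: [-0.635, -3.077, 0.0]
ft_force: [-0.0, -0.1, -0.4]
width: 87.8
grasp_force: 0.0
323.00319467352875
```

View pics/w1.png

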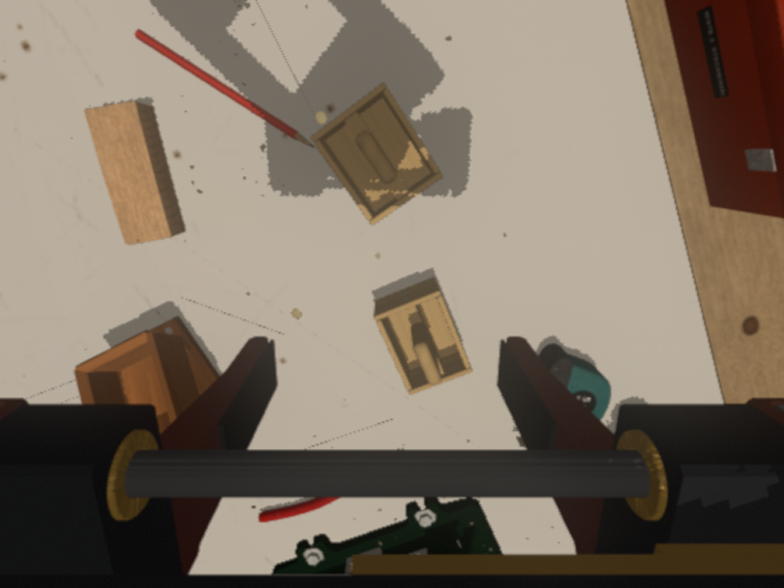

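The wrist view shows tray 1 at view (378,153) with rim corners (383,84), (313,138), (372,222) and (441,178). Tray 2 is at (424,342) with rim corners (378,318), (440,290), (471,370) and (410,393). The box is at lower left, about (150,370).

```bash
python3 - <<'E'
from h import *
import pickle
d=pickle.load(open("w1.pkl","rb"))
g=cv2.cvtColor(d["frame"],cv2.COLOR_RGB2GRAY)
for n,c in(("1",[(383,84),(313,138),(372,222),(441,178)]),("2",[(378,318),(440,290),(471,370),(410,393)])):
    q=onz(d,np.array(c)/1.4,45);e=np.roll(q,-1,0)-q
    print(n,q.mean(0).round(1),np.linalg.norm(e,axis=1).round(1),np.degrees(np.arctan2(e[:,1],e[:,0])).round(1))
save(d,"w1z",5,(215,50,345,170)) 
E
cd pics; python3 -c "
import cv2;a=cv2.imread('w1z.png');print(a.shape)"
```

```text
1 [438.5 294.3  45. ] [66.5 79.1 65.2 82.4] [ -78.1   11.3   99.  -169.6]
2 [600.3 268.9  45. ] [58.8 81.2 59.3 78.6] [ 92.3  -1.4 -90.3 178.2]
(600, 650, 3)
```

Measured rim ratio: tray 1 is about 0.82 (84x70) and tray 2 about 0.74 (84x62). So tray 2 is the first candidate. Next I'll measure the box.

```bash
python3 - <<'E'
from h import *
d=cam("scene")
f=lambda x,y:(x/3+150,y/3+120)
lo=onz(d,[f(257,235),f(312,285)],54.6); hi=onz(d,[f(337,152),f(403,220)],98.6)
print(lo.round(),hi.round())
w=(lo[0]-lo[1])+(hi[0]-hi[1]);print("y dir",np.degrees(np.arctan2(w[1],w[0])))
h=hi.mean(0)-lo.mean(0);psi=np.arctan2(h[1],h[0]);print("h",np.degrees(psi),np.linalg.norm(h[:2]))
psi=np.arctan2(w[1],w[0])-np.pi/2
h=np.array([np.cos(psi),np.sin(psi),0]);Z=np.array([0,0,1]);bx=h*np.cos(np.pi/6)+Z*.5;bz=-h*.5+Z*np.cos(np.pi/6);by=np.cross(bz,bx)
m=(lo.mean(0)+hi.mean(0))/2; print("mouth",m,"orig",m-40*bz)
R=np.c_[-bx,by,-bz];
go(m+bz*190,R)
E
```

```text
[[492.  43.  55.]
 [502. -35.  55.]] [[581.  54.  99.]
 [583. -49.  99.]]
y dir 93.65926046411876
h -1.2553168823788885 84.41844652675918
mouth [539.551542   3.00658   76.6     ] orig [559.51076702   4.2830347   41.95898385]
row [ -48.8 -277.6   29.5] [-0.123 -0.514 -0.46 ] dist 283 deg 40.2
```

```bash
python3 -m inch '[[[-49,-278,29,-0.123,-0.514,-0.46,100],[-49,-278,29,-0.123,-0.514,-0.46,100],[-49,-278,29,-0.123,-0.514,-0.46,100],[-49,-278,29,-0.123,-0.514,-0.46,100],[-49,-278,29,-0.123,-0.514,-0.46,100],[-49,-278,29,-0.123,-0.514,-0.46,100],[-49,-278,29,-0.123,-0.514,-0.46,100],[-49,-278,29,-0.123,-0.514,-0.46,100],[-49,-278,29,-0.123,-0.514,-0.46,100],[-49,-278,29,-0.123,-0.514,-0.46,100],[-49,-278,29,-0.123,-0.514,-0.46,100],[-49,-278,29,-0.123,-0.514,-0.46,100]]]'; python3 - <<'E'
from h import *
import pickle
d=cam("wrist");pickle.dump(d,open("w2.pkl","wb"));save(d,"w2",4,(180,90,380,240))
E
```

```text
t: 2.8
ee_pos: [445.3, -3.3, 241.8]
orientation: [-0.083, 2.617, 0.022]
ft_force: [-0.1, 0.3, 0.9]
width: 87.8
grasp_force: 0.0
```

View pics/w2.png

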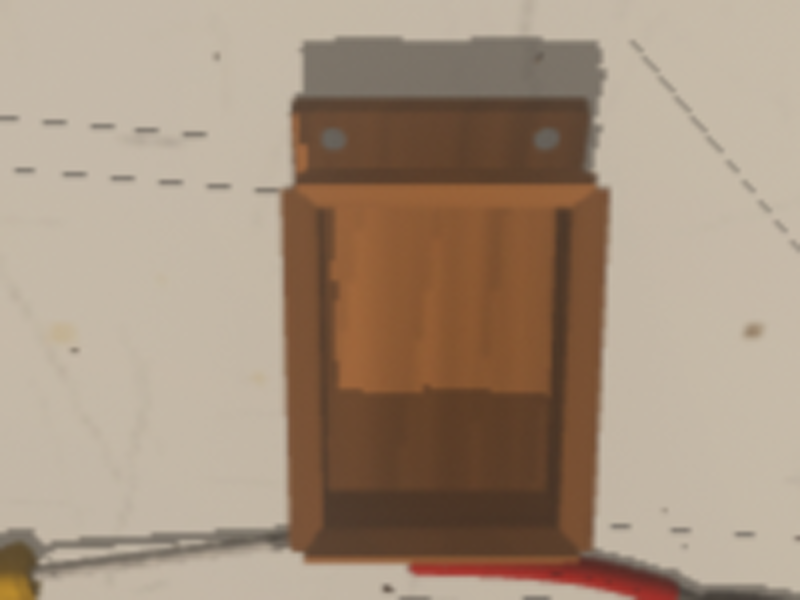

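The box is viewed squarely from its mouth. Inner edge corners in the crop are (318,208), (572,208), (562,528) and (323,528), and the far floor edge corners are (328,492) and (550,490).

```bash
cat >> h.py <<'E'
def bay(p):
    h=np.array([np.cos(p[3]),np.sin(p[3]),0]);Z=np.array([0,0,1]);bx=h*np.cos(np.pi/6)+Z*.5;bz=-h*.5+Z*np.cos(np.pi/6)
    return np.c_[bx,np.cross(bz,bx),bz]
E
python3 - <<'E'
from h import *
import pickle
from scipy.optimize import least_squares
d=pickle.load(open("w2.pkl","rb"))
P=np.array([[-44,-33,34],[-44,33,34],[44,33,34],[44,-33,34],[44,-33,0],[44,33,0]])
u=np.array([(318,208),(572,208),(562,528),(323,528),(328,492),(550,490)])/4+[180,90]-.4
f=lambda p:(pix(d,P@bay(p).T+p[:3])-u).ravel()
s=least_squares(f,[559,4,42,0]);print(s.x.round(3),s.fun.round(1).reshape(-1,2).tolist())
Q=np.array([[-44,-33,34],[44,-33,34],[44,33,34],[-44,33,34]]);
# width of mouth in z=42-fixed fit
g=lambda q:f([q[0],q[1],42,q[2]]);s=least_squares(g,[559,4,0]);print(s.x.round(3),s.fun.round(1).reshape(-1,2).tolist())
E
```

```text
[5.5765e+02 1.8640e+01 4.1280e+01 6.9000e-02] [[-0.2, 0.0], [0.2, -0.3], [-0.1, 0.0], [0.3, 0.3], [0.4, -0.2], [-0.7, 0.1]]
[5.56996e+02 1.85560e+01 6.90000e-02] [[-0.3, -0.1], [0.3, -0.4], [-0.0, 0.2], [0.2, 0.4], [0.3, -0.1], [-0.6, 0.2]]
```

Box origin is (557, 18.6, 42) with yaw 0.069. The residuals are under 1 px and the height matches. Now I'll hover over tray 2.

```bash
python3 - <<'E'
from h import *
go((600,269,220),down(np.pi/2))
E
```

```text
row [-137.9  262.1  104.7] [0.016 0.524 0.062] dist 314 deg 30.2
```

```bash
python3 -m inch '[[[-138,262,105,0.016,0.524,0.062,100],[-138,262,105,0.016,0.524,0.062,100],[-138,262,105,0.016,0.524,0.062,100],[-138,262,105,0.016,0.524,0.062,100],[-138,262,105,0.016,0.524,0.062,100],[-138,262,105,0.016,0.524,0.062,100],[-138,262,105,0.016,0.524,0.062,100],[-138,262,105,0.016,0.524,0.062,100],[-138,262,105,0.016,0.524,0.062,100],[-138,262,105,0.016,0.524,0.062,100],[-138,262,105,0.016,0.524,0.062,100],[-138,262,105,0.016,0.524,0.062,100]]]'; python3 - <<'E'
from h import *
import pickle
d=cam("wrist");pickle.dump(d,open("w3.pkl","wb"));save(d,"w3",4,(180,110,380,260))
E
```

```text
t: 4.05
ee_pos: [600.2, 266.9, 220.1]
orientation: [-0.004, -3.141, -0.0]
ft_force: [-0.0, -0.1, 0.9]
width: 88.1
grasp_force: 0.0
```

View pics/w3.png

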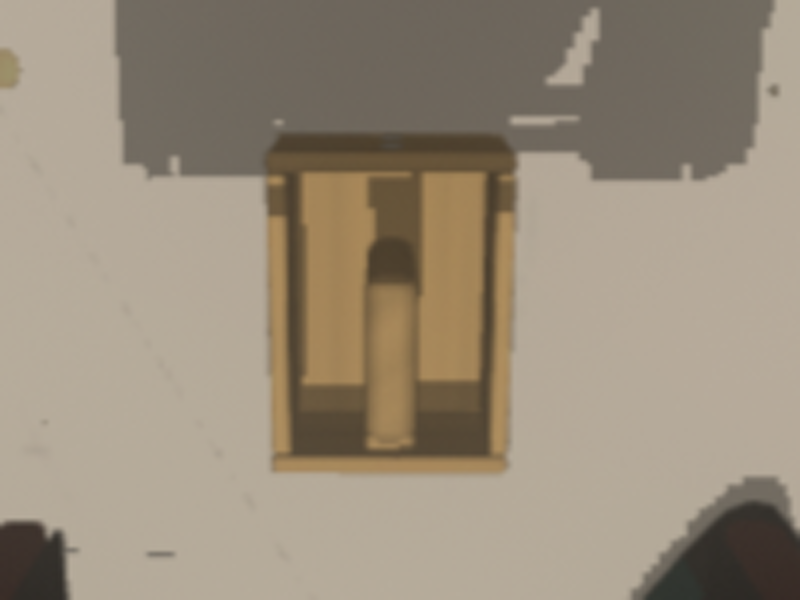

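Tray 2 sits square below the hand. Its rim corners in the crop are (267,155), (516,155), (507,470) and (274,470), with the handle at (391,340).

```bash
python3 - <<'E'
from h import *
import pickle
d=pickle.load(open("w3.pkl","rb"))
u=np.array([(267,155),(516,155),(507,470),(274,470)])/4+[180,110]-.4
q=onz(d,u,45);e=np.roll(q,-1,0)-q
print(q.mean(0).round(1),np.linalg.norm(e,axis=1).round(1),np.degrees(np.arctan2(e[:,1],e[:,0])).round(1))
hd=onz(d,np.array([(366,445),(414,445)])/4+[180,110]-.4,78);print(hd.round(1))
c=q.mean(0)
go((c[0],c[1],71),down(np.pi/2))
E
```

```text
[600.  267.7  45. ] [60.7 81.9 61.1 81.9] [ 89.8  -0.2 -90.2 179.5]
[[622.4 261.7  78. ]
 [622.4 272.9  78. ]]
row [  0.3   0.5 149.2] [ 0.    -0.    -0.002] dist 149 deg 0.1
```

```bash
python3 -m inch '[[[0,1,149,0,0,0,100],[0,1,149,0,0,0,100],[0,1,149,0,0,0,100],[0,1,149,0,0,0,100],[0,1,149,0,0,0,100],[0,1,149,0,0,0,100],[0,1,149,0,0,0,0],[0,1,149,0,0,0,0],[0,1,149,0,0,0,0],[0,1,149,0,0,0,0],[0,1,149,0,0,0,0],[0,1,149,0,0,0,0],[0,1,149,0,0,0,0],[0,1,149,0,0,0,0],[0,1,149,0,0,0,0],[0,1,149,0,0,0,0]]]'
```

```text
t: 5.7
ee_pos: [600.3, 268.9, 70.6]
orientation: [-0.002, -3.141, -0.0]
ft_force: [0.1, 4.7, -2.0]
width: 11.8
grasp_force: 30.1
```

```bash
python3 -m inch '[[[0,0,-150,0,0,0,0],[0,0,-150,0,0,0,0],[0,0,-150,0,0,0,0],[0,0,-150,0,0,0,0],[0,0,-150,0,0,0,0],[0,0,-150,0,0,0,0]]]'; python3 - <<'E'
from h import *
p=[557.2,18.6,42,.069];B=bay(p);R=np.c_[-B[:,0],B[:,1],-B[:,2]]
go(np.array(p[:3])+B[:,2]*(70.6+60),R)
E
```

```text
t: 6.3
ee_pos: [599.2, 268.4, 218.8]
orientation: [-0.002, -3.138, 0.002]
ft_force: [0.1, 0.0, -1.5]
width: 11.6
grasp_force: 30.0
row [ 106.6 -254.4   64.3] [-0.019 -0.527 -0.068] dist 283 deg 30.5
```

```bash
python3 -m inch '[[[107,-254,64,-0.019,-0.527,-0.068,0],[107,-254,64,-0.019,-0.527,-0.068,0],[107,-254,64,-0.019,-0.527,-0.068,0],[107,-254,64,-0.019,-0.527,-0.068,0],[107,-254,64,-0.019,-0.527,-0.068,0],[107,-254,64,-0.019,-0.527,-0.068,0],[107,-254,64,-0.019,-0.527,-0.068,0],[107,-254,64,-0.019,-0.527,-0.068,0],[107,-254,64,-0.019,-0.527,-0.068,0],[107,-254,64,-0.019,-0.527,-0.068,0],[107,-254,64,-0.019,-0.527,-0.068,0],[107,-254,64,-0.019,-0.527,-0.068,0],[107,-254,64,-0.019,-0.527,-0.068,0],[107,-254,64,-0.019,-0.527,-0.068,0]]]'; python3 - <<'E'
from h import *
p=[557.2,18.6,42,.069];B=bay(p);R=np.c_[-B[:,0],B[:,1],-B[:,2]]
go(np.array(p[:3])+B[:,2]*(70.6),R)
d=cam("wrist");save(d,"w4",4,(180,160,380,310))
E
```

```text
t: 7.7
ee_pos: [494.8, 13.5, 163.4]
orientation: [-0.093, 2.623, 0.033]
ft_force: [-0.6, -0.1, -1.2]
width: 11.9
grasp_force: 30.0
row [ 6.1  0.4 65.9] [ 0.007 -0.006 -0.   ] dist 66 deg 0.5
```

View pics/w4.png

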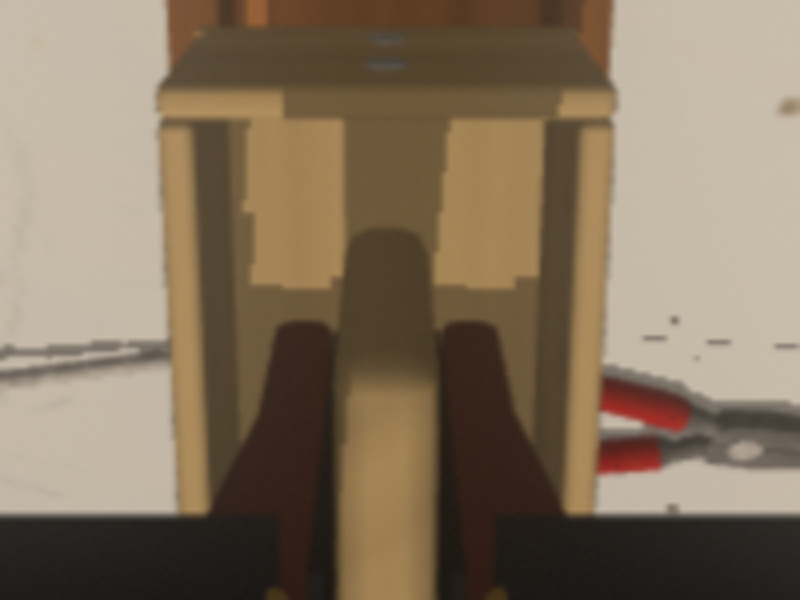

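The tray is held upright and centred over the box mouth. The box shows behind its front wall at (170–610, 30).

```bash
python3 -m inch '[[[6,0.4,20,0.007,-0.006,0,0],[6,0.4,20,0.007,-0.006,0,0],[6,0.4,20,0.007,-0.006,0,0],[6,0.4,20,0.007,-0.006,0,0],[6,0.4,20,0.007,-0.006,0,0]]]'; python3 - <<'E'
from h import *
p=[557.2,18.6,42,.069];B=bay(p);R=np.c_[-B[:,0],B[:,1],-B[:,2]]
go(np.array(p[:3])+B[:,2]*(70.6),R)
E
```

```text
t: 8.25
ee_pos: [502.0, 9.7, 154.0]
orientation: [-0.094, 2.632, 0.039]
ft_force: [-0.4, -0.3, -1.6]
width: 11.8
grasp_force: 30.0
row [ 7.   4.5 54.4] [ 0.011 -0.015 -0.001] dist 55 deg 1.1
```

```bash
python3 -m inch '[[[0,0,0,0,0,0,0],[0,0,0,0,0,0,0],[0,0,0,0,0,0,0]]]'; python3 - <<'E'
from h import *
p=[557.2,18.6,42,.069];B=bay(p);R=np.c_[-B[:,0],B[:,1],-B[:,2]]
go(np.array(p[:3])+B[:,2]*(70.6),R)
print(status.get_obs()["qpos"].round(3),status.get_obs()["qvel"].round(3))
E
```

```text
t: 8.55
ee_pos: [502.2, 9.6, 153.9]
orientation: [-0.094, 2.632, 0.039]
ft_force: [0.2, 0.2, -1.6]
width: 11.9
grasp_force: 30.0
row [ 7.   4.6 54.2] [ 0.011 -0.015 -0.001] dist 55 deg 1.1
[-0.043  0.28   2.271  0.65   0.109 -2.315] [-0.     0.001 -0.001  0.001 -0.    -0.   ]
```

Joint 5 is at its lower limit of 0.11, so a straight grip can't reach the 30° lean. I'll set the tray down, tilt the open hand 0.4 rad about the handle's y and re-grip. That way the wrist keeps its range.

```bash
python3 - <<'E'
from h import *
go((520,170,200),down(np.pi/2))
go((520,170,75),down(np.pi/2))
E
```

```text
row [-47.5 159.1 -24.4] [0.029 0.508 0.07 ] dist 168 deg 29.4
row [ 13.3 157.8  84.8] [0.029 0.508 0.07 ] dist 180 deg 29.4
```

```bash
python3 -m inch '[[[0,0,-50,0,0,0,0],[0,0,-50,0,0,0,0],[-47,159,-24,0.029,0.508,0.07,0],[-47,159,-24,0.029,0.508,0.07,0],[-47,159,-24,0.029,0.508,0.07,0],[-47,159,-24,0.029,0.508,0.07,0],[-47,159,-24,0.029,0.508,0.07,0],[-47,159,-24,0.029,0.508,0.07,0],[-47,159,-24,0.029,0.508,0.07,0],[-47,159,-24,0.029,0.508,0.07,0],[-47,159,-24,0.029,0.508,0.07,0],[-47,159,-24,0.029,0.508,0.07,0]]]'; python3 - <<'E'
from h import *
print(status.get_obs()["qpos"].round(3))
p=status.get_obs()["ee_pos"];p[2]=72;go(p,down(np.pi/2))
E
```

```text
t: 9.75
ee_pos: [519.4, 169.0, 199.5]
orientation: [-0.002, -3.141, -0.0]
ft_force: [-0.1, -0.3, -1.7]
width: 11.5
grasp_force: 30.0
[ 0.293  0.363  1.838  0.     0.94  -1.277]
row [ -0.   -0.  127.5] [ 0.    -0.    -0.001] dist 128 deg 0.1
```

```bash
python3 -m inch '[[[0,0,50,0,0,0,0],[0,0,100,0,0,0,0],[0,0,118,0,0,0,0],[0,0,123,0,0,0,0],[0,0,126,0,0,0,0],[0,0,128,0,0,0,0],[0,0,128.5,0,0,0,0],[0,0,128.5,0,0,0,0]]]'
```

```text
t: 10.55
ee_pos: [520.5, 170.0, 71.9]
orientation: [0.001, 3.14, 0.001]
ft_force: [-0.6, -0.1, -1.6]
width: 11.6
grasp_force: 30.0
```

```bash
python3 -m inch '[[[0,0,0,0,0,0,100],[0,0,0,0,0,0,100],[0,0,0,0,0,0,100],[0,0,0,0,0,0,100],[0,0,0,0,0,0,100],[0,0,0,0,0,0,100],[0,0,0,0,0.15,0,100],[0,0,0,0,0.3,0,100],[0,0,0,0,0.4,0,100],[0,0,0,0,0.4,0,100],[0,0,0,0,0.4,0,100],[0,0,0,0,0.4,0,0],[0,0,0,0,0.4,0,0],[0,0,0,0,0.4,0,0],[0,0,0,0,0.4,0,0],[0,0,0,0,0.4,0,0],[0,0,0,0,0.4,0,0],[0,0,0,0,0.4,0,0],[0,0,0,0,0.4,0,0],[0,0,0,0,0.4,0,0]]]'
```

```text
t: 12.55
ee_pos: [519.7, 169.8, 70.7]
orientation: [-0.001, -2.741, -0.0]
ft_force: [0.1, -0.0, -1.0]
width: 19.4
grasp_force: 0.0
```

```bash
python3 -m inch '[[[0,0,0,0,0,0,0],[0,0,0,0,0,0,0],[0,0,0,0,0,0,0],[0,0,0,0,0,0,0]]]'; python3 - <<'E'
from h import *
p=[557.2,18.6,42,.069];B=bay(p);R=np.c_[-B[:,0],B[:,1],-B[:,2]]@Ro.from_rotvec([0,.4,0]).as_matrix()
o=status.get_obs()["ee_pos"]
go(o+[0,0,120],Ro.from_rotvec(status.get_obs()["orientation"]).as_matrix())
for h in(62,47): go(np.array(p[:3])+B[:,2]*(70.7+h),R)
E
```

```text
t: 12.95
ee_pos: [519.7, 169.8, 70.7]
orientation: [-0.001, -2.741, -0.0]
ft_force: [1.0, -0.5, -1.8]
width: 11.6
grasp_force: 30.0
row [  46.8   -0.  -110.5] [0. 0. 0.] dist 120 deg 0.0
row [  60.  -155.8  -68.2] [ 0.01  -0.524 -0.069] dist 180 deg 30.3
row [  48.  -155.3  -59.2] [ 0.01  -0.524 -0.069] dist 173 deg 30.3
```

```bash
python3 -m inch '[[[47,0,-110,0,0,0,0],[47,0,-110,0,0,0,0],[47,0,-110,0,0,0,0],[60,-156,-68,0.01,-0.524,-0.069,0],[60,-156,-68,0.01,-0.524,-0.069,0],[60,-156,-68,0.01,-0.524,-0.069,0],[60,-156,-68,0.01,-0.524,-0.069,0],[60,-156,-68,0.01,-0.524,-0.069,0],[60,-156,-68,0.01,-0.524,-0.069,0],[60,-156,-68,0.01,-0.524,-0.069,0],[60,-156,-68,0.01,-0.524,-0.069,0],[60,-156,-68,0.01,-0.524,-0.069,0],[60,-156,-68,0.01,-0.524,-0.069,0]]]'; python3 - <<'E'
from h import *
print(status.get_obs()["qpos"].round(3))
p=[557.2,18.6,42,.069];B=bay(p);R=np.c_[-B[:,0],B[:,1],-B[:,2]]@Ro.from_rotvec([0,.4,0]).as_matrix()
for h in(62,44,30,0): go(np.array(p[:3])+B[:,2]*(70.7+h),R)
d=cam("side");save(d,"s1",6,(235,140,335,225));d=cam("wrist");cv2.imwrite("pics/w5.png",d["frame"][:,:,::-1])
a=cv2.imread("pics/s1.png");b=cv2.imread("pics/w5.png");b=cv2.resize(b,None,fx=a.shape[0]/420,fy=a.shape[0]/420);c=np.hstack([a,b]);cv2.imwrite("pics/s1.png",cv2.resize(c,None,fx=800/c.shape[1],fy=800/c.shape[1]))
E
```

```text
t: 14.25
ee_pos: [491.3, 14.3, 156.6]
orientation: [-0.105, 3.017, 0.006]
ft_force: [-0.2, 0.4, -1.2]
width: 11.9
grasp_force: 30.0
[ 0.     0.315  2.058  0.014  0.645 -1.651]
row [ 0.3 -0.3 -0.3] [-0.    -0.     0.001] dist 1 deg 0.0
row [-6.7 -0.3 16.3] [-0.    -0.     0.001] dist 18 deg 0.0
row [-12.1  -0.3  29.1] [-0.    -0.     0.001] dist 32 deg 0.0
row [-23.8  -0.3  56.8] [-0.    -0.     0.001] dist 62 deg 0.0
```

View pics/s1.png

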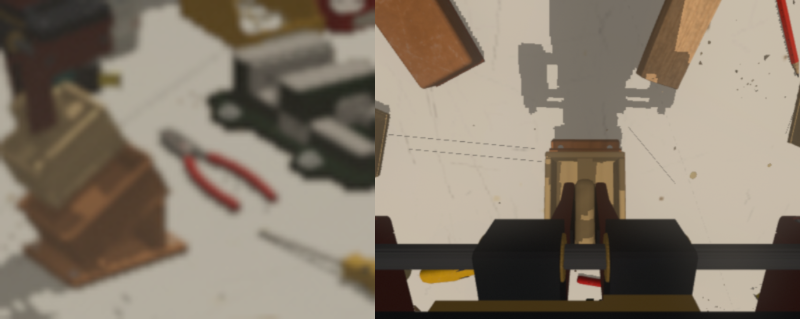

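The left half shows the tray tilted parallel to the mouth and just above it at (65,150). In the right half (wrist view) it is centred in the box at (585,185). I'll insert it gradually and watch the force.

```bash
python3 -m inch '[[[-6.7,-0.3,16.3,0,0,0,0],[-8.6,-0.3,21,0,0,0,0],[-10.5,-0.3,25.5,0,0,0,0],[-12.1,-0.3,29.1,0,0,0,0],[-12.1,-0.3,29.1,0,0,0,0],[-12.1,-0.3,29.1,0,0,0,0]]]'; python3 - <<'E'
from h import *
p=[557.2,18.6,42,.069];B=bay(p);R=np.c_[-B[:,0],B[:,1],-B[:,2]]@Ro.from_rotvec([0,.4,0]).as_matrix()
o=status.get_obs();print("bay-frame pos",(B.T@(o["ee_pos"]-p[:3])).round(1),"F bay",(B.T@o["ft_force"]).round(1))
for h in(15,3,0): go(np.array(p[:3])+B[:,2]*(70.7+h),R)
E
```

```text
t: 14.95
ee_pos: [506.5, 14.6, 129.5]
orientation: [-0.103, 3.016, 0.006]
ft_force: [0.7, -0.2, -1.3]
width: 12.0
grasp_force: 30.0
bay-frame pos [ -0.3  -0.5 101.2] F bay [-0.1 -0.2 -1.5]
row [-6.3  0.5 14.2] [-0. -0. -0.] dist 16 deg 0.0
row [-11.    0.5  25.2] [-0. -0. -0.] dist 28 deg 0.0
row [-12.2   0.5  28. ] [-0. -0. -0.] dist 31 deg 0.0
```

Underside is about 10 mm into the mouth with no force. Continuing.

```bash
python3 -m inch '[[[-2,0.2,5,0,0,0,0],[-4.2,0.3,9.5,0,0,0,0],[-6.3,0.5,14.2,0,0,0,0],[-8,0.5,18,0,0,0,0],[-9.5,0.5,21.6,0,0,0,0],[-11,0.5,25.2,0,0,0,0],[-11,0.5,25.2,0,0,0,0],[-11,0.5,25.2,0,0,0,0]]]'; python3 - <<'E'
from h import *
p=[557.2,18.6,42,.069];B=bay(p);R=np.c_[-B[:,0],B[:,1],-B[:,2]]@Ro.from_rotvec([0,.4,0]).as_matrix()
o=status.get_obs();print("bay-frame pos",(B.T@(o["ee_pos"]-p[:3])).round(1),"F bay",(B.T@o["ft_force"]).round(1))
for h in(0,): go(np.array(p[:3])+B[:,2]*(70.7+h),R)
E
```

```text
t: 15.75
ee_pos: [520.4, 16.0, 105.6]
orientation: [-0.103, 3.017, 0.006]
ft_force: [0.3, -0.0, -2.0]
width: 11.5
grasp_force: 30.0
bay-frame pos [-0.1 -0.  73.5] F bay [-0.7 -0.1 -1.9]
row [-1.2  0.   2.6] [-0. -0. -0.] dist 3 deg 0.0
```

```bash
python3 -m inch '[[[-0.6,0,1.3,0,0,0,0],[-1.2,0,2.6,0,0,0,0],[-1.6,0,3.6,0,0,0,0],[-1.6,0,3.6,0,0,0,0],[-1.6,0,3.6,0,0,0,0]]]'; python3 - <<'E'
from h import *
p=[557.2,18.6,42,.069];B=bay(p)
o=status.get_obs();print("bay-frame pos",(B.T@(o["ee_pos"]-p[:3])).round(1),"F bay",(B.T@o["ft_force"]).round(1))
E
```

```text
t: 16.25
ee_pos: [522.1, 16.3, 103.6]
orientation: [-0.104, 3.016, 0.006]
ft_force: [-8.7, 1.2, 17.2]
width: 12.0
grasp_force: 30.0
bay-frame pos [ 0.4  0.1 70.9] F bay [ 1.2  1.8 19.2]
```

The floor is met at the expected depth with 19 N along the box z. Releasing and backing out along the mouth axis.

```bash
python3 -m inch '[[[0,0,0,0,0,0,100],[0,0,0,0,0,0,100],[0,0,0,0,0,0,100],[0,0,0,0,0,0,100],[0,0,0,0,0,0,100],[0,0,0,0,0,0,100],[0,0,0,0,0,0,100],[8,0,-19,0,0,0,100],[20,0,-46,0,0,0,100],[39,0,-92,0,0,0,100],[53,0,-125,0,0,0,100],[53,0,-125,0,0,0,100],[53,0,-125,0,0,0,100],[53,0,-125,0,0,0,100]]]'; python3 - <<'E'
from h import *
import pickle
d=cam("wrist");pickle.dump(d,open("w6.pkl","wb"));a=d["frame"][60:260,180:380,::-1];a=cv2.resize(a,(600,600),interpolation=cv2.INTER_CUBIC)
cv2.imwrite("pics/w6.png",a)
E
```

```text
t: 17.65
ee_pos: [454.7, 11.6, 219.1]
orientation: [-0.103, 3.017, 0.006]
ft_force: [-0.2, 0.4, -0.2]
width: 87.5
grasp_force: 0.0
```

View pics/w6.png

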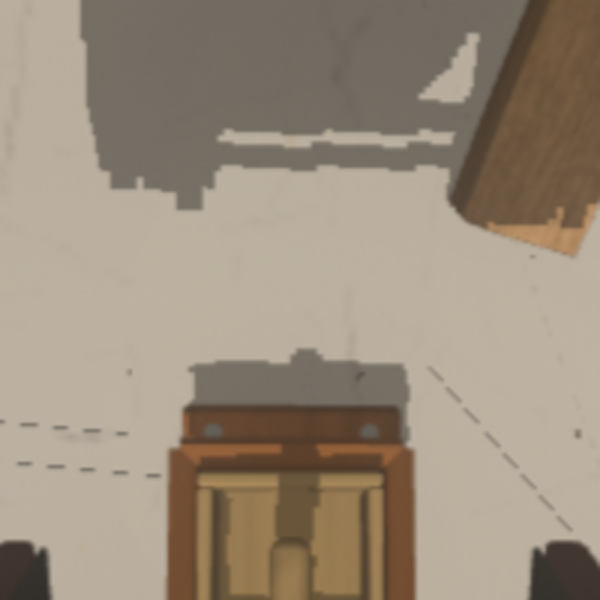

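The tray lies inside the box with its front rim corners at crop (196,474) and (386,474). I'll check that numerically.

```bash
python3 - <<'E'
from h import *
import pickle
d=pickle.load(open("w6.pkl","rb"));p=[557.2,18.6,42,.069];B=bay(p)
for z in(45,50,55):
  print(z,((pix(d,np.array([[-42,-31,z],[-42,31,z],[-44,-33,34],[-44,33,34]])@B.T+p[:3])+.4-[180,60])*3).round().tolist())
d=cam("scene");print(((pix(d,np.array([[-42,-31,45],[-42,31,45],[42,31,45],[42,-31,45],[0,0,85]])@B.T+p[:3])-[225,160])*7.5).round().tolist())
save(d,"fin",7.5,(225,160,305,240))
E
```

```text
45 [[198.0, 468.0], [385.0, 468.0], [196.0, 465.0], [387.0, 465.0]]
50 [[197.0, 467.0], [386.0, 467.0], [196.0, 465.0], [387.0, 465.0]]
55 [[195.0, 466.0], [388.0, 466.0], [196.0, 465.0], [387.0, 465.0]]
[[184.0, 370.0], [85.0, 267.0], [254.0, 90.0], [359.0, 187.0], [163.0, 175.0]]
```

View pics/fin.png

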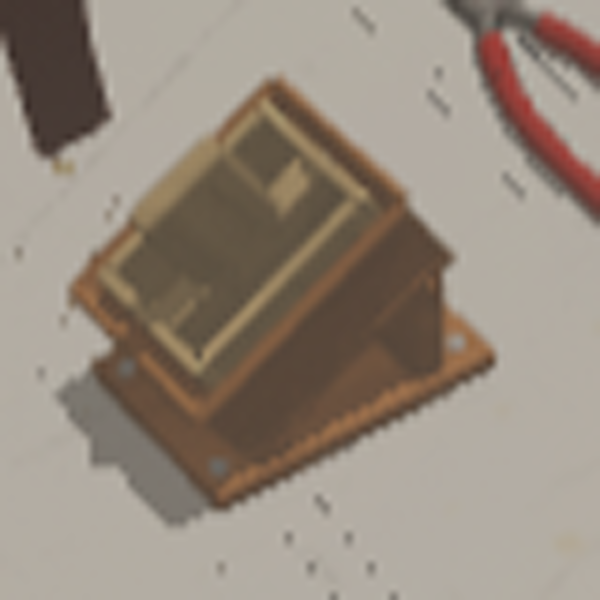

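The crop shows the tray square in the box. Its rim runs parallel to the mouth all round, with corners at (195,372), (100,268), (265,97) and (372,198). They sit about 1.5 px uniformly from the prediction, within calibration. The other two trays were never touched and still stand upright.

```bash
python3 -c "
from workcell import ctrl
print(ctrl.close_job())"
```

```text
the job is handed in; nothing more can be done
None
```

I seated the 84x62 mm tray, the one that stood near (600, 268), fully home in the slanted box and handed the job in at about 18 s; the hand-in returned no verdict. I picked it by measuring rims in the camera and it went in on the first try, so the other two were never tried or touched.

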